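# Switch the ball feeder to the other chute

### The job

The seesaw gate of the wooden ball feeder is tipped towards one chute: with the fingertips press down its raised end, so that it rocks over its pivot and rests fully tipped the other way. Only then push the peg of the stop slide sideways until it is open, so that all three waiting balls roll down that other chute into its box. Do not touch the balls or grasp and lift anything, and leave the things standing around where they are.

Things in the scene. Friction and masses are not known exactly. Their poses are not given: they have to be found in the camera images.
- feeder: Fixed plywood ball feeder, 740 mm long in y, turned a few degrees. Origin on the bench under the gate's middle; x away from the robot up the feed trough, y along the gate to the left, z up. The feed trough (52 mm wide, 24 mm walls, floor rising from 133 mm at x = 34 mm to 156 mm at x = 268 mm) delivers onto the middle of the gate; from each gate end a chute (rim 115 mm up) leads outward into an open box.
- gate (a joint): Tilt (rad) of the seesaw gate, a dark wooden channel 280 by 60 mm, 27 mm walls, pivoted at its middle 125 mm up. Positive: left end raised, balls run right; negative: the reverse. Stops at -0.22 and 0.22. A steel weight at its middle (40 mm thick, top 73 mm above the pivot) makes it fall and rest on either side (it may still be falling in the first half second); the raised end needs under 1 N and past level falls over by itself.
- stop (a joint): Opening of the stop slide (m): about 0 = blade closes the feed trough, 0.06 = fully open. It slides only towards the feeder's +y, against about 1.2 N of friction, and stays where it is left; the balls pass from about 0.04.
- stop_peg (a point): Top centre of the stop slide's upright wooden peg, 14 mm diameter, 44 mm tall; below it a bar 36 mm (y) by 18 mm and the thin blade. Waiting balls and trough walls stay at least 50 mm below this point. Moves with the slide; axes as the feeder.
- tab_left (a point): Centre of the upper face of the flat press tab at the gate's left (+y) end: 48 mm (x) by 44 mm (y), 8 mm thick, sticking out towards the robot from the channel's near wall. It moves with the gate on a 118 mm radius about the pivot: about 52 mm between raised and lowered. Nothing but air under it for 70 mm when lowered.
- tab_right (a point): Centre of the upper face of the flat press tab at the gate's right (-y) end: 48 mm (x) by 44 mm (y), 8 mm thick, sticking out towards the robot from the channel's near wall. It moves with the gate on a 118 mm radius about the pivot: about 52 mm between raised and lowered. Nothing but air under it for 70 mm when lowered.
- box_left (a point): Centre of the floor of the left (+y) plywood box, inside 138 mm (x) by 124 mm (y), floor 12 mm above the bench, sides 75 mm and outer end 105 mm tall. Axes as the feeder.
- box_right (a point): Centre of the floor of the right (-y) plywood box, inside 138 mm (x) by 124 mm (y), floor 12 mm above the bench, sides 75 mm and outer end 105 mm tall. Axes as the feeder.
- ball0_center (a point): Centre of a loose turned wooden ball, 36 mm diameter, 18 g, one of three waiting in a row in the feed trough behind the stop.
- ball1_center (a point): Centre of a loose turned wooden ball, 36 mm diameter, 18 g, one of three waiting in a row in the feed trough behind the stop.
- ball2_center (a point): Centre of a loose turned wooden ball, 36 mm diameter, 18 g, one of three waiting in a row in the feed trough behind the stop.
- spindle: Standing turned wooden spindle, 38 mm wide, 78 mm tall, in front of the gate; bystander; origin at the underside.
- glue: White glue bottle, 52 mm wide, 140 mm tall, right of the feed trough; bystander; origin at the underside.
- jar: Amber glass jar, 60 mm wide, 80 mm tall, left of the feed trough; bystander; origin at the underside.
- mug: White mug, 80 mm wide, 90 mm tall, behind the left chute; bystander; origin at the underside.
- tin: Metal tin, 72 mm wide, 75 mm tall, behind the right chute; bystander; origin at the underside.
- egg_cup: Small turned wooden cup, 48 mm wide, 62 mm tall, standing just behind the left chute; bystander; origin at the underside (x along its length).
Not all that is in view belongs to the job. Leave any orange or turquoise look-alike of the part that bears ball2_center alone.

How it is judged (in metres and radians):
On the way, in this order (a step that is already met when the one before it is completed fails the run):
1. the gate rests tipped fully the other way while the stop is still closed (distance of tab_left from where it was at the start of the episode above 0.026 m and (value of joint gate above 0.19 rad or value of joint gate below -0.19 rad) and value of joint stop below 0.015 m), for 0.2 s.
2. the stop slide is pushed open (distance of tab_left from where it was at the start of the episode above 0.026 m and (value of joint gate above 0.19 rad or value of joint gate below -0.19 rad) and value of joint stop above 0.035 m), for 0.1 s.
3. all three balls lie in the box that the gate now feeds (((value of joint gate below -0.19 rad and x of ball0_center in the frame of box_left between -0.075 and 0.075 m and y of ball0_center in the frame of box_left between -0.068 and 0.068 m and z of each of ball0_center, ball1_center, ball2_center in the frame of box_left below 0.06 m and x of ball1_center in the frame of box_left between -0.075 and 0.075 m and y of ball1_center in the frame of box_left between -0.068 and 0.068 m and x of ball2_center in the frame of box_left between -0.075 and 0.075 m and y of ball2_center in the frame of box_left between -0.068 and 0.068 m) or (value of joint gate above 0.19 rad and x of ball0_center in the frame of box_right between -0.075 and 0.075 m and y of ball0_center in the frame of box_right between -0.068 and 0.068 m and z of each of ball0_center, ball1_center, ball2_center in the frame of box_right below 0.06 m and x of ball1_center in the frame of box_right between -0.075 and 0.075 m and y of ball1_center in the frame of box_right between -0.068 and 0.068 m and x of ball2_center in the frame of box_right between -0.075 and 0.075 m and y of ball2_center in the frame of box_right between -0.068 and 0.068 m))), for 0.2 s.
At the end, for the whole second after the job is handed in: The gate rests within 0.03 rad of the stop opposite to the one it started at, the stop slide is open by at least 35 mm, and all three balls lie at rest (under 0.05 m/s) in the box on the gate's lowered side (all of step 2 and ((value of joint gate below -0.19 rad and x of ball0_center in the frame of box_left between -0.075 and 0.075 m and y of ball0_center in the frame of box_left between -0.068 and 0.068 m and z of each of ball0_center, ball1_center, ball2_center in the frame of box_left below 0.06 m and x of ball1_center in the frame of box_left between -0.075 and 0.075 m and y of ball1_center in the frame of box_left between -0.068 and 0.068 m and x of ball2_center in the frame of box_left between -0.075 and 0.075 m and y of ball2_center in the frame of box_left between -0.068 and 0.068 m) or (value of joint gate above 0.19 rad and x of ball0_center in the frame of box_right between -0.075 and 0.075 m and y of ball0_center in the frame of box_right between -0.068 and 0.068 m and z of each of ball0_center, ball1_center, ball2_center in the frame of box_right below 0.06 m and x of ball1_center in the frame of box_right between -0.075 and 0.075 m and y of ball1_center in the frame of box_right between -0.068 and 0.068 m and x of ball2_center in the frame of box_right between -0.075 and 0.075 m and y of ball2_center in the frame of box_right between -0.068 and 0.068 m)) and linear speed of each of ball0, ball1, ball2 below 0.05 m/s); the robot touches nothing.
It fails at once if something standing around is disturbed (moved more than 30 mm) (distance of any of spindle, glue, jar, mug, tin, egg_cup from where it was at the start of the episode above 0.03 m).
It fails at once if a ball is touched by the robot's fingers or arm (contact force between any of the fingers, the arm and ball0 above 0.3 N or contact force between any of the fingers, the arm and ball1 above 0.3 N or contact force between any of the fingers, the arm and ball2 above 0.3 N).
It fails at once if a ball is lifted out of the feeder (z of any of ball0_center, ball1_center, ball2_center in the frame of feeder above 0.2 m).
It also fails if it takes over 42 s, if anything falls off the work surface, if the arm or the gripper's body presses on something with over 40 N, if the wrist force passes 120 N, or if a joint passes its speed limit or range.

### The arm

A 6-joint arm with a two-finger parallel gripper is mounted at the origin on the work surface. World frame = base frame: x ahead of the robot, y to its left, z up, the work surface at z = 0. Lengths are in m, angles in degrees, forces in N, time in s.
With the tool pointing down it reaches from about 0.4 to 0.825 m from the base axis. Payload 7 kg.
Tool frame: the origin (TCP) lies on the centre line of the jaws, within the pads' length; the fingertips stand 11 mm ahead of it and the grasp point (between the pads) lies 8 mm behind it; z points along the fingers, y is the line along which they close (so a half turn about z gives the same grasp; the last joint's range is limited). The gripper opens to 88 mm and grips with 3 to 60 N. Pads are 19 mm wide; open, the fingers measure 130 mm over their backs; the gripper's body (78 mm by 193 mm) begins 47 mm behind the grasp point.
Start: joints at [-59.696, 20.546, 0.682, 0, -70.136, -16.507], TCP at [0.161, -0.656, 0.238] pointing down, gripper open.
Joint ranges: [-176.03, 176.03], [-82.01, 121.73], [-58.28, 71.71], [-173.87, 95.51], [-174.79, -0.11], [-173.66, 173.66]. Speed limits (degrees/s): [136.94, 136.94, 172.46, 180, 180, 180].

### API

Orientations are given as [roll, pitch, yaw] about the fixed x, y, z axes, in that order (R = Rz(yaw) Ry(pitch) Rx(roll)).
In Python, from plant import r, capture, camera_model, job gives the robot as it stands.
- The arm moves only by the tool drive_tool, never from a script. Its argument "increments" is a list that holds one entry, the list of rows, each a list of 5 numbers: the gripper's target within -1 to 1 (fully open at 1, half-way at 0, shut at -1), then the shift along the tool's x, y, z scaled (see below), then the turn about the tool's z scaled (see below). In form: [[[gripper, tx, ty, tz, roll], ...]]. A call has 1 to 5 rows; each row is the pose to reach, as a shift and turn from the pose commanded when the call began, along the tool's axes at that moment, turning the shorter way round; what a row does not reach only later rows make up. The controller multiplies each number of a shift by 120 mm and each number of a turn by 360 degrees. A row lasts 1/8 s, in which the tool goes at most 62.5 mm and 10.7 degrees, less where a joint would pass 70% of its speed; a pose out of reach is approached as far as the arm can. A call with a number of a shift or a turn outside -1 to 1 is refused whole. A call with a gripper value outside its range is refused whole. The fingers move at their own pace and stop on an object; "squeeze" is the grip in N (left out, the last holds). Time passes only in rows, so rows that repeat a pose let the fingers close. It gives the time, the measured TCP pose, the force, the opening and the grip force at its end, in the units of the state.
- r.get_state(): the state, without advancing time (a new reading comes with each control period).
- capture(name): name is "side" or "top" or "wrist"; returns the picture (420x560x3 uint8, red, green, blue); there is no depth.
- camera_model(name): a dict with "camera_matrix" (3x3 intrinsics, pixels), "k1" (the pictures are not rectified: a ray, as slopes to the right and down, at radius r is drawn at 1 + k1 r^2 times it, then the intrinsics apply), "rvec" (rotation vector, rad) and "tvec" (3), from world to camera coordinates, as OpenCV has them. Camera axes: x right, y down, z forward; pixel columns grow to the right and rows downward; lengths in m; the calibration is good to about 2 mm. A picture is of the moment at which its call begins: read the wrist's pose just before it. camera_model takes no time and is no camera call; for the wrist camera it gives the pose at the moment of the call.
- job.close_job(): hands the job in; it is judged then, once.
The state is a dict: "time_s": time; "joints": joint angles; "qd": joint speeds; "joint_torque": joint torques, N m; "tcp_pos": TCP position; "eef_rot": TCP orientation; "contact_force": force on the tool from outside, world axes, zero at the start; "moment": the same for the moment, N m; "gripper_width": finger opening in m; "gripper_force": force on a finger pad.
Only numpy, scipy, OpenCV 4.12 (cv2) and the standard library are available. Lean on these libraries where they do the work, as an engineer would, in place of code of your own. Each camera call takes 0.05 s, during which the arm holds its last target. There are 200 camera calls.

## Working session

There is one attempt and no reset: what is moved stays moved. The work goes in short steps, Python scripts to look and compute and a tool call to move; the robot and the scene stay as the last step left them, time stands still between calls to the robot, and variables do not carry over. Pictures are saved under pics/ and viewed, at most 10 in all, crops included, and the job is handed in when it is done.

Besides the shell and the picture viewer there is one more tool, called by a JSON object that holds its "op" and its "data". drive_tool: Moves the arm, as the interface text tells. Its arguments: {"type":"object","properties":{"increments":{"type":"array"},"squeeze":{"type":"number"}},"required":["increments"]}

```bash
ls; mkdir -p pics; cat > h.py <<'E'
import numpy as np, cv2
from plant import r, capture, camera_model, job
def save(n,f):
    im=capture(n); cv2.imwrite('pics/'+f,im[:,:,::-1]); return im
def ray(m,u,v):
    K=np.array(m['camera_matrix']);R=cv2.Rodrigues(np.array(m['rvec'],float))[0];t=np.array(m['tvec'],float).ravel()
    d=np.array([(u-K[0,2])/K[0,0],(v-K[1,2])/K[1,1]]);s=d.copy()
    for _ in range(20): s=d/(1+m['k1']*(s@s))
    return -R.T@t, R.T@np.array([s[0],s[1],1])
def onz(m,u,v,z):
    c,d=ray(m,u,v); return c+d*(z-c[2])/d[2]
def tri(m1,p1,m2,p2):
    c1,d1=ray(m1,*p1);c2,d2=ray(m2,*p2)
    a=np.linalg.lstsq(np.c_[d1,-d2],c2-c1,rcond=None)[0]
    P,Q=c1+a[0]*d1,c2+a[1]*d2
    return (P+Q)/2,np.linalg.norm(P-Q)
def proj(m,P):
    K=np.array(m['camera_matrix']);R=cv2.Rodrigues(np.array(m['rvec'],float))[0];t=np.array(m['tvec'],float).ravel()
    p=R@P+t;s=p[:2]/p[2];s=s*(1+m['k1']*(s@s));return K[:2,:2]@s+K[:2,2]
E
python3 - <<'E'
from h import *
for n in('top','side'):
    save(n,n+'0.png');m=camera_model(n);print(n,ray(m,280,210),m['camera_matrix'][0],m['k1'])
print(r.get_state())
E
```

```text
pics
top (array([0.60273251, 0.03308881, 1.23715275]), array([ 0.02687253, -0.00831187, -0.99987322])) [430.3231682    0.         275.16052034] -0.08072860965884107
side (array([ 0.48652572, -0.56408541,  0.67353166]), array([ 0.17308056,  0.73556054, -0.6551006 ])) [391.79193216   0.         278.86708914] -0.09868374007890882
{'time_s': 0.1, 'joints': array([-5.96978646e+01,  2.05867347e+01,  6.38024081e-01, -1.62767217e-02,
       -7.01350669e+01, -1.65066890e+01]), 'qd': array([ 0.02285128, -0.14387278,  0.17018374,  0.05226487,  0.01202342,
       -0.01520824]), 'joint_torque': array([-1.82199481e-03, -5.84165061e+01,  2.93750829e+01,  7.01551750e+00,
        1.01748412e-02, -5.50478660e-05]), 'tcp_pos': array([ 0.16082091, -0.65512742,  0.23672009]), 'eef_rot': array([ 1.79915327e+02, -9.13415282e-03, -1.66210089e+02]), 'contact_force': array([-0.25370763, -0.2660679 ,  0.58434423]), 'moment': array([-0.02169049, -0.03158076,  0.00617067]), 'gripper_force': 0.0, 'gripper_width': 0.08747859263173827}
```

View pics/top0.png

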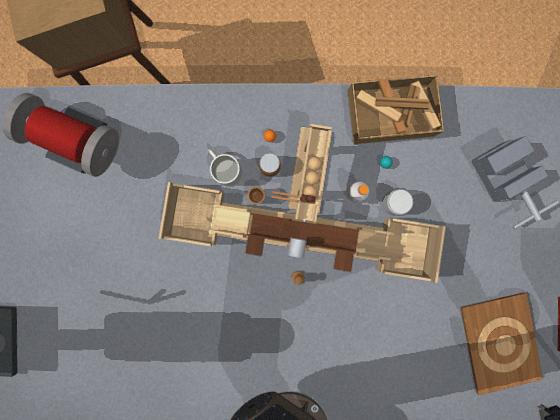

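View pics/side0.png

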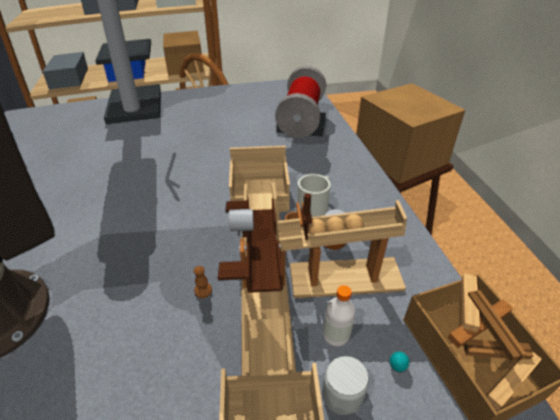

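The top view shows the feeder: left tab about (256,246), right tab (343,261), stop near (309,196). The side view shows the tabs at about (237,207) and (233,270). I'll enlarge both.

```bash
python3 - <<'E'
import cv2,numpy as np
t=cv2.imread('pics/top0.png')[170:290,235:375];s=cv2.imread('pics/side0.png')[180:300,190:330]
f=lambda a:cv2.resize(a,None,fx=5,fy=5,interpolation=cv2.INTER_CUBIC)
cv2.imwrite('pics/c_t.png',f(t));cv2.imwrite('pics/c_s.png',f(s))
E
```

```text
(no output)
```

View pics/c_t.png

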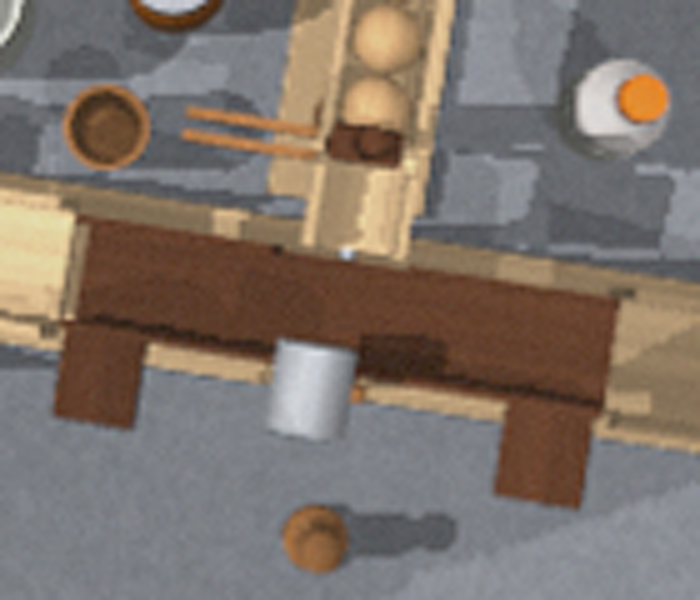

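View pics/c_s.png

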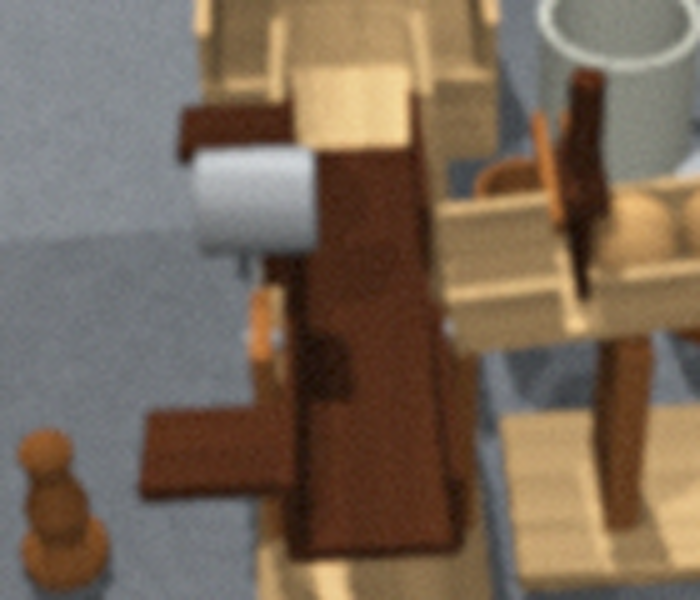

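```bash
python3 - <<'E'
from h import *
t,s=camera_model('top'),camera_model('side')
T=lambda x,y:(235+x/5-.4,170+y/5-.4); S=lambda x,y:(190+x/5-.4,180+y/5-.4)
for n,a,b in [('tabL',(99.5,377),(236,130)),('tabR',(545,455),(220,448)),('tabR_nearR',(580,506),(143,490)),('tabR_nearL',(495,494),(148,412)),('peg',(375,142),(588,75)),('weighttop?',(312,395),(255,200)),('spindle top',(316,535),(46,450))]:
    P,e=tri(t,T(*a),s,S(*b));print(n,P.round(4),round(e,4))
for n,a,z in [('peg',(375,142),.23),('bottle',(642,98),.14),('balltop',(385,38),.16)]: print(n,onz(t,*T(*a),z).round(4))
E
```

```text
tabL [0.5429 0.0894 0.123 ] 0.0016
tabR [ 0.5082 -0.1328  0.175 ] 0.0024
tabR_nearR [ 0.4824 -0.1492  0.1796] 0.0
tabR_nearL [ 0.4876 -0.1085  0.1712] 0.0004
peg [ 0.6581 -0.0442  0.2373] 0.0008
weighttop? [ 0.5378 -0.0178  0.1781] 0.0025
spindle top [ 0.4496 -0.0251  0.0658] 0.0084
peg [ 0.6581 -0.0446  0.23  ]
bottle [ 0.686  -0.1887  0.14  ]
balltop [ 0.7144 -0.0551  0.16  ]
```

The right tab is raised, at (0.508, -0.133, 0.175), and the left is at z 0.123; the 52 mm difference matches the spec. The feeder yaw is about -8.9°. I'll close the gripper, turn to yaw 171° and go above the right tab.

{"op": "drive_tool", "data": {"increments": [[[-1, -0.35, 0.32, -0.1, 0.02], [-1, -0.7, 0.64, -0.2, 0.04], [-1, -1, 0.92, -0.3, 0.063], [-1, -1, 0.92, -0.3, 0.063]]]}}

```text
time_s: 0.6
tcp_pos: [0.2529, -0.5178, 0.2751]
eef_rot: [-179.9, 0.1, 171.2]
contact_force: [0.1, 0.7, 0.4]
gripper_width: 0.0529
gripper_force: 0.0
```

```bash
cat >> h.py <<'E'
def go(T,yaw=None):
    s=r.get_state();e=np.array(s['eef_rot']);p=np.array(s['tcp_pos'])
    from scipy.spatial.transform import Rotation as Ro
    M=Ro.from_euler('xyz',e,degrees=True)
    d=M.inv().apply(np.array(T)-p)/.12
    w=0 if yaw is None else -((yaw-e[2]+180)%360-180)/360
    print(s['time_s'],'tcp',p.round(4),e.round(1),'F',s['contact_force'].round(1),'w',round(s['gripper_width'],3),'-> t',d.round(3),'turn',round(w,3))
E
python3 -c "
from h import *
go([.508,-.135,.25],171.1)"
```

```text
0.6 tcp [ 0.2529 -0.5178  0.2751] [-1.799e+02  1.000e-01  1.712e+02] F [0.1 0.7 0.4] w 0.053 -> t [-1.612  3.478  0.208] turn 0.0
```

{"op": "drive_tool", "data": {"increments": [[[-1, -0.2, 0.45, 0, 0], [-1, -0.4, 0.9, 0, 0], [-1, -0.46, 1, 0, 0]]]}}

```text
time_s: 0.98
tcp_pos: [0.3251, -0.4079, 0.2734]
eef_rot: [180.0, -0.0, 171.3]
contact_force: [-0.3, -0.7, 1.0]
gripper_width: 0.0233
gripper_force: 0.0
```

{"op": "drive_tool", "data": {"increments": [[[-1, -0.2, 0.45, 0, 0], [-1, -0.4, 0.9, 0, 0], [-1, -0.46, 1, 0, 0]]]}}

```text
time_s: 1.35
tcp_pos: [0.3984, -0.2981, 0.2733]
eef_rot: [180.0, -0.0, 171.3]
contact_force: [-0.3, -0.2, 0.3]
gripper_width: 0.0003
gripper_force: 0.0
```

{"op": "drive_tool", "data": {"increments": [[[-1, -0.2, 0.4, 0, 0], [-1, -0.4, 0.8, 0, 0], [-1, -0.4, 0.8, 0, 0], [-1, -0.4, 0.8, 0, 0]]]}}

```text
time_s: 1.85
tcp_pos: [0.4594, -0.2128, 0.2731]
eef_rot: [-180.0, -0.1, 171.1]
contact_force: [0.4, -0.2, -0.3]
gripper_width: 0.0004
gripper_force: 0.0
```

```bash
python3 -c "
from h import *
go([.508,-.135,.25],171.1)
m=camera_model('wrist');im=save('wrist','w1.png')
print(proj(m,np.array([.508,-.133,.175])),proj(m,np.array([.658,-.044,.237])))"
```

```text
1.85 tcp [ 0.4594 -0.2128  0.2731] [-1.800e+02 -1.000e-01  1.711e+02] F [ 0.4 -0.2 -0.3] w 0.0 -> t [-0.301  0.703  0.192] turn 0.0
[402.88607249 256.51675558] [574.47818607 476.87805288]
```

View pics/w1.png

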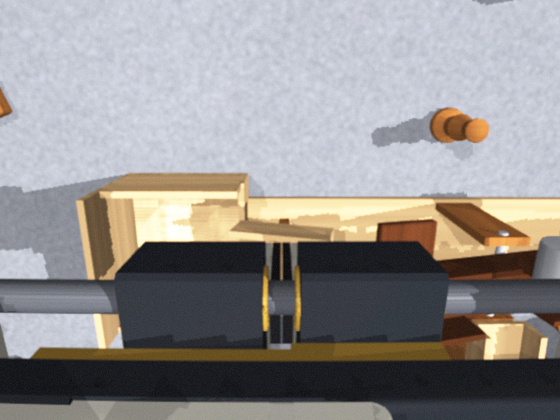

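The wrist view shows the raised right tab at about (406,236), where it was predicted. I'll go above it and press.

{"op": "drive_tool", "data": {"increments": [[[-1, -0.15, 0.35, 0, 0], [-1, -0.27, 0.66, 0, 0], [-1, -0.27, 0.66, 0.3, 0], [-1, -0.27, 0.66, 0.5, 0], [-1, -0.27, 0.66, 0.5, 0]]]}}

```text
time_s: 2.52
tcp_pos: [0.5022, -0.1402, 0.212]
eef_rot: [-180.0, -0.2, 171.0]
contact_force: [0.3, -0.3, 0.6]
gripper_width: 0.0004
gripper_force: 0.0
```

{"op": "drive_tool", "data": {"increments": [[[-1, 0, 0, 0.1, 0], [-1, 0, 0, 0.2, 0], [-1, 0, 0, 0.3, 0], [-1, 0, 0, 0.38, 0], [-1, 0, 0, 0.44, 0]]]}}

```text
time_s: 3.15
tcp_pos: [0.5036, -0.1389, 0.16]
eef_rot: [-180.0, -0.0, 171.1]
contact_force: [-0.2, -0.1, -0.1]
gripper_width: 0.0002
gripper_force: 0.0
```

{"op": "drive_tool", "data": {"increments": [[[-1, 0, 0, 0.05, 0], [-1, 0, 0, 0.1, 0], [-1, 0, 0, 0.1, 0]]]}}

```text
time_s: 3.52
tcp_pos: [0.5035, -0.1389, 0.1483]
eef_rot: [-180.0, -0.0, 171.1]
contact_force: [-0.3, 0.3, -1.3]
gripper_width: 0.0005
gripper_force: 0.0
```

```bash
python3 -c "
from h import *
go([.508,-.135,.25],171.1)
im=capture('side');cv2.imwrite('pics/s1.png',cv2.resize(im[160:310,170:350,::-1],None,fx=3,fy=3))"
```

```text
3.525 tcp [ 0.5035 -0.1389  0.1483] [-180.    -0.   171.1] F [-0.3  0.3 -1.3] w 0.0 -> t [-0.031  0.038 -0.847] turn 0.0
```

View pics/s1.png

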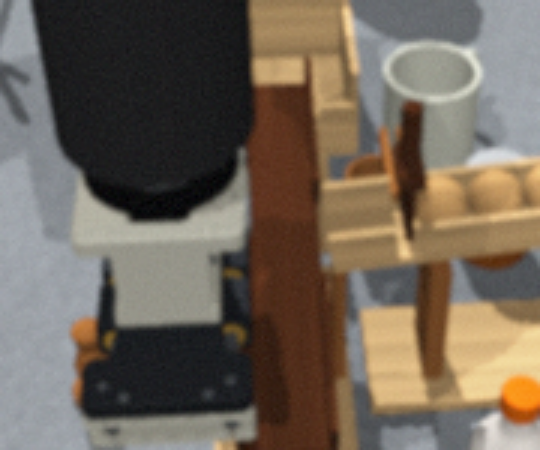

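The arm hides the tab; the gate should be past level. I'll lift clear and check.

{"op": "drive_tool", "data": {"increments": [[[-1, 0, 0, -0.3, 0], [-1, 0, 0, -0.7, 0], [-1, 0, 0, -1, 0], [-1, 0, 0, -1, 0]]]}}

```text
time_s: 4.08
tcp_pos: [0.5054, -0.1391, 0.2724]
eef_rot: [179.9, 0.4, 171.1]
contact_force: [-0.1, -0.0, -1.4]
gripper_width: 0.0002
gripper_force: 0.0
```

{"op": "drive_tool", "data": {"increments": [[[-1, 0.3, -0.3, -0.3, 0], [-1, 0.4, -0.8, -0.4, 0], [-1, 0.4, -1, -0.4, 0], [-1, 0.4, -1, -0.4, 0]]]}}

```text
time_s: 4.58
tcp_pos: [0.437, -0.2513, 0.3163]
eef_rot: [180.0, -0.0, 171.0]
contact_force: [0.2, -0.8, -0.6]
gripper_width: 0.0003
gripper_force: 0.0
```

```bash
python3 -c "
from h import *
go([.508,-.135,.25],171.1)
a=capture('side')[160:310,190:330,::-1];b=capture('top')[150:300,235:375,::-1]
cv2.imwrite('pics/s2.png',cv2.resize(np.hstack([a,b]),None,fx=2.8,fy=2.8,interpolation=2))"
```

```text
4.575 tcp [ 0.437  -0.2513  0.3163] [180.  -0. 171.] F [ 0.2 -0.8 -0.6] w 0.0 -> t [-0.432  1.05   0.552] turn -0.0
```

View pics/s2.png

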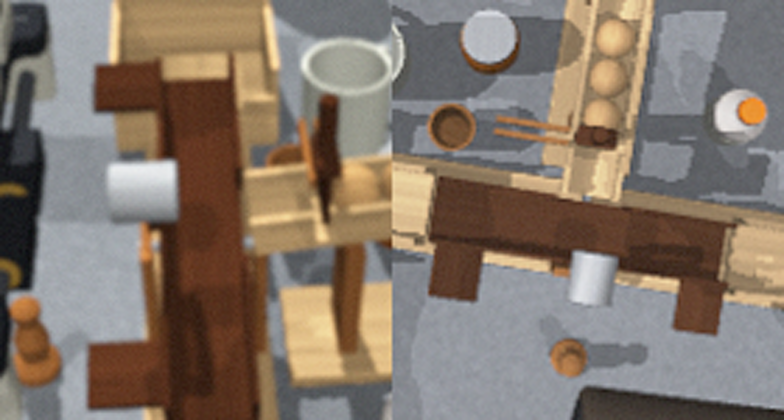

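The gate has flipped: the left tab is now raised (side view row about 191, was 206) and the weight leans right. The stop is still closed, with the peg at its old place. Next I'll go to the peg's right side.

{"op": "drive_tool", "data": {"increments": [[[-1, -0.3, 0.3, 0, 0], [-1, -0.6, 0.6, 0, 0], [-1, -0.8, 0.8, 0, 0], [-1, -0.8, 0.8, 0, 0]]]}}

```text
time_s: 5.18
tcp_pos: [0.549, -0.1675, 0.3154]
eef_rot: [-180.0, -0.1, 171.3]
contact_force: [-1.5, 0.3, -0.1]
gripper_width: 0.0004
gripper_force: 0.0
```

{"op": "drive_tool", "data": {"increments": [[[-1, -0.3, 0.3, 0, 0], [-1, -0.6, 0.6, 0, 0], [-1, -0.77, 0.77, 0, 0], [-1, -0.77, 0.77, 0, 0]]]}}

```text
time_s: 5.68
tcp_pos: [0.6536, -0.0914, 0.3153]
eef_rot: [-180.0, -0.1, 171.2]
contact_force: [-1.4, -0.8, -0.5]
gripper_width: 0.0006
gripper_force: 0.0
```

```bash
python3 -c "
from h import *
go([.650,-.092,.223],171.1)
m=camera_model('wrist');im=save('wrist','w2.png')
print(proj(m,np.array([.658,-.044,.237])))"
```

```text
5.675 tcp [ 0.6536 -0.0914  0.3153] [-1.800e+02 -1.000e-01  1.712e+02] F [-1.4 -0.8 -0.5] w 0.001 -> t [ 0.027 -0.009  0.769] turn 0.0
[356.84062665 213.11353574]
```

View pics/w2.png

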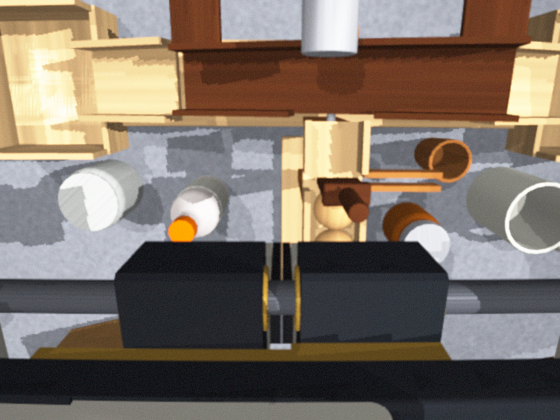

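The peg top is at (357,212), matching the prediction. I'll descend beside it, then push.

{"op": "drive_tool", "data": {"increments": [[[-1, 0.025, 0, 0.3, 0], [-1, 0.025, 0, 0.6, 0], [-1, 0.025, 0, 0.77, 0], [-1, 0.025, 0, 0.77, 0]]]}}

```text
time_s: 6.22
tcp_pos: [0.6483, -0.0932, 0.2232]
eef_rot: [-180.0, -0.2, 171.1]
contact_force: [0.3, -0.2, 0.5]
gripper_width: 0.0006
gripper_force: 0.0
```

{"op": "drive_tool", "data": {"increments": [[[-1, 0, 0.12, 0, 0], [-1, 0, 0.24, 0, 0], [-1, 0, 0.36, 0, 0], [-1, 0, 0.48, 0, 0], [-1, 0, 0.6, 0, 0]]]}}

```text
time_s: 6.85
tcp_pos: [0.6615, -0.0203, 0.2247]
eef_rot: [180.0, 0.0, 171.1]
contact_force: [0.2, -2.2, 1.0]
gripper_width: -0.0001
gripper_force: 0.8
```

{"op": "drive_tool", "data": {"increments": [[[-1, 0, 0.01, 0, 0], [-1, 0, 0.01, 0, 0]]]}}

```text
time_s: 7.1
tcp_pos: [0.6612, -0.0199, 0.2239]
eef_rot: [180.0, -0.0, 171.1]
contact_force: [0.2, -0.6, -0.9]
gripper_width: 0.0001
gripper_force: 0.0
```

{"op": "drive_tool", "data": {"increments": [[[-1, 0, -0.1, 0, 0], [-1, 0, -0.2, 0, 0], [-1, 0, -0.2, -0.4, 0], [-1, 0, -0.2, -0.8, 0], [-1, 0, -0.2, -1, 0]]]}}

```text
time_s: 7.72
tcp_pos: [0.6581, -0.0454, 0.3478]
eef_rot: [180.0, 0.2, 171.1]
contact_force: [0.1, 0.4, -0.5]
gripper_width: 0.0004
gripper_force: 0.0
```

{"op": "drive_tool", "data": {"increments": [[[-1, 0.4, -0.3, 0, 0], [-1, 0.8, -0.6, 0, 0], [-1, 1, -1, 0, 0], [-1, 1, -1, 0, 0]]]}}

```text
time_s: 8.22
tcp_pos: [0.5182, -0.147, 0.3457]
eef_rot: [180.0, 0.1, 170.9]
contact_force: [1.3, 0.1, 0.0]
gripper_width: 0.0006
gripper_force: 0.0
```

{"op": "drive_tool", "data": {"increments": [[[-1, 0.4, -0.3, 0, 0], [-1, 0.8, -0.6, 0, 0], [-1, 1, -1, 0, 0], [-1, 1, -1, 0, 0], [-1, 1, -1, 0, 0]]]}}

```text
time_s: 8.85
tcp_pos: [0.3836, -0.2443, 0.3444]
eef_rot: [180.0, 0.0, 171.0]
contact_force: [0.5, 0.6, -0.6]
gripper_width: 0.0002
gripper_force: 0.0
```

```bash
python3 -c "
from h import *
go([.5,-.3,.3],171.1)
a=capture('side')[160:420,180:380,::-1];b=capture('top')[100:360,180:460,::-1]
cv2.imwrite('pics/s3.png',cv2.resize(np.hstack([a,b]),None,fx=1.65,fy=1.65,interpolation=2))"
```

```text
8.85 tcp [ 0.3836 -0.2443  0.3444] [180.   0. 171.] F [ 0.5  0.6 -0.6] w 0.0 -> t [-1.03  -0.307  0.37 ] turn -0.0
```

View pics/s3.png

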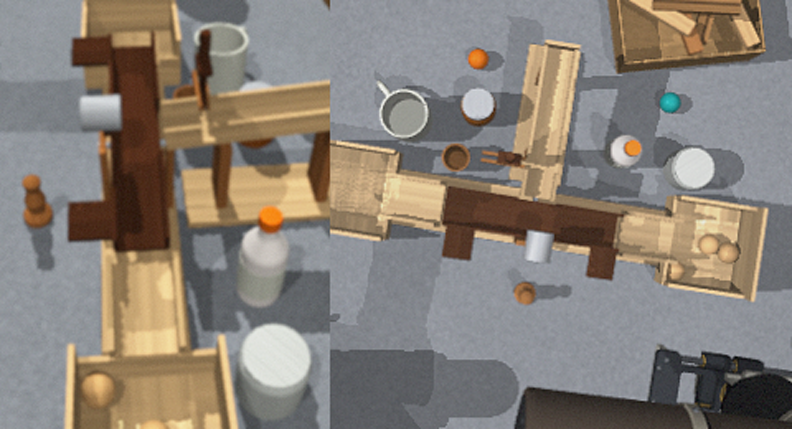

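All three balls are in the right box, at about (709,244), (728,252) and (677,270). I'll let them settle and check the one near the inner edge before handing in.

{"op": "drive_tool", "data": {"increments": [[[-1, 0, 0, 0, 0], [-1, 0, 0, 0, 0], [-1, 0, 0, 0, 0], [-1, 0, 0, 0, 0], [-1, 0, 0, 0, 0]]]}}

```text
time_s: 9.57
tcp_pos: [0.3835, -0.244, 0.3444]
eef_rot: [180.0, 0.0, 171.1]
contact_force: [-0.0, 0.4, 0.3]
gripper_width: 0.0004
gripper_force: 0.0
```

{"op": "drive_tool", "data": {"increments": [[[-1, 0, 0, 0, 0], [-1, 0, 0, 0, 0], [-1, 0, 0, 0, 0], [-1, 0, 0, 0, 0], [-1, 0, 0, 0, 0]]]}}

```text
time_s: 10.2
tcp_pos: [0.3835, -0.244, 0.3444]
eef_rot: [180.0, 0.0, 171.1]
contact_force: [0.4, -0.5, -0.0]
gripper_width: 0.0001
gripper_force: 0.0
```

{"op": "drive_tool", "data": {"increments": [[[-1, 0, 0, 0, 0], [-1, 0, 0, 0, 0], [-1, 0, 0, 0, 0], [-1, 0, 0, 0, 0], [-1, 0, 0, 0, 0]]]}}

```text
time_s: 10.82
tcp_pos: [0.3835, -0.244, 0.3444]
eef_rot: [180.0, 0.0, 171.1]
contact_force: [-0.3, 0.1, 1.0]
gripper_width: 0.0004
gripper_force: 0.0
```

```bash
python3 -c "
from h import *
a=capture('top')
for i in range(5): b=capture('top')
print(cv2.absdiff(a,b)[200:290,360:460].max(), cv2.absdiff(a,b)[0:60,0:100].max())
cv2.imwrite('pics/s4.png',cv2.resize(b[200:300,360:460,::-1],None,fx=5,fy=5,interpolation=2))"
```

```text
10 17
```

View pics/s4.png

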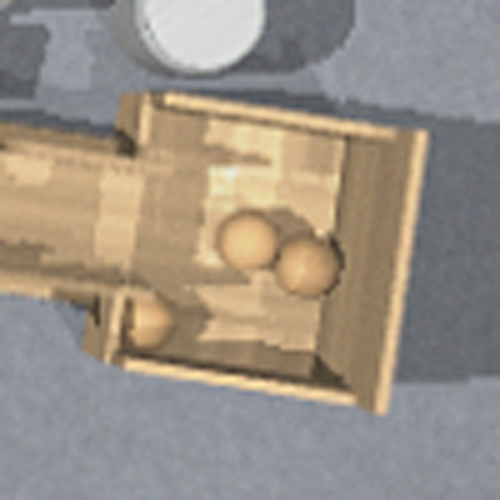

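All three balls are on the box floor and at rest: the picture difference is at noise level.

```bash
python3 -c "
from plant import job
print(job.close_job())"
```

```text
the job is handed in; nothing more can be done
None
```

I tipped the gate over by pressing its right tab, then pushed the stop open; the last pictures show all three balls at rest in the right box and the bystanders apparently undisturbed, and the job is handed in, though the hand-in call gave no verdict.

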